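# Tuck the hardware tray's tab under its lip

## Robot

A 6-joint arm with a two-finger parallel gripper is mounted at the origin on a cart in front of the work surface, level with it; the furniture and walls round the work are solid. World frame = base frame: x ahead of the robot, y to its left, z up, the work surface at z = 0. Lengths are in m, angles in rad, forces in N, time in s.
With the tool pointing down it reaches from about 0.225 to 0.875 m from the base axis. Payload 3.4 kg.
Tool frame: the origin (TCP) lies at the very end of the fingers, on their centre line; the grasp point (between the pads) lies 19 mm behind it; z points along the fingers, y is the line along which they close (so a half turn about z gives the same grasp; the last joint's range is limited). The gripper opens to 85 mm and grips with 20 to 120 N. Pads are 22 mm wide; open, the fingers measure 114 mm over their backs; the gripper's body (76 mm by 85 mm) begins 54 mm behind the grasp point. The pads swing forward as they close: fully open they stand 13 mm farther back than shut.
Start: joints at [-1.233, 0.276, 1.505, -0, 1.361, -0.121], TCP at [0.255, -0.516, 0.231] pointing down, gripper open.
Joint ranges: [-2.89, 2.89], [-0.75, 2.08], [0.22, 2.7], [-1.18, 4.32], [0.11, 2.71], [-2.7, 2.7]. Speed limits (rad/s): [2.57, 2.57, 3.14, 3.14, 3.14, 3.14].

## Interface

Orientations are given as a unit quaternion [w, x, y, z].
In Python, from rig import manip, get_image, camera_info gives the robot as it stands. The module is installed in compiled form; this text tells all that it offers.
- The arm moves only by the shell command python3 -m crank 'ROWS' [FORCE]. ROWS is a JSON object of lists of equal length, an entry for each row: "translation": the shift along the tool's x, y, z in mm, a list of three; "roll": the turn about the tool's z in rad; "fingers": the opening, from 0 (shut) to 1 (fully open). A call has 1 to 8 rows; each row shifts and turns the commanded pose from where the row before left it, along the tool's axes as they then stand; what a row does not reach is not made up. A row lasts 1/10 s, in which the tool goes at most 50 mm and 8.59 degrees, less where a joint would pass 70% of its speed; a pose out of reach is approached as far as the arm can. A call is refused whole if a number of a shift passes 50 or a number of a turn 0.15, either way. A call with a gripper value outside its range is refused whole. The fingers move at their own pace and stop on an object; FORCE is the grip in N (left out, the last holds). Time passes only in rows, so rows that do not move let the fingers close. It gives the time, the measured TCP pose, the force, the opening and the grip force at its end, in the units of the state.
- manip.get_state(): the state, without advancing time (a new reading comes with each control period).
- get_image(name): name is "scene" or "top" or "wrist"; returns the picture (384x512x3 uint8, blue, green, red); there is no depth.
- camera_info(name): a dict with "mtx" (3x3 intrinsics, pixels), "rvec" (rotation vector, rad) and "tvec" (3), from world to camera coordinates, as OpenCV has them. Camera axes: x right, y down, z forward; pixel columns grow to the right and rows downward; lengths in m; the calibration is good to about 2 mm. A picture is of the moment at which its call begins: read the wrist's pose just before it. camera_info takes no time and is no camera call; for the wrist camera it gives the pose at the moment of the call.
- manip.sign_off(): hands the job in; it is judged then, once.
The state is a dict: "clock": time; "qpos": joint angles; "qd": joint speeds; "effort": joint torques, N m; "position": TCP position; "ee_rot": TCP orientation; "contact_force": force on the tool from outside, world axes, zero at the start; "moment": the same for the moment, N m; "width": finger opening in m; "gripper_force": force on a finger pad.
Only numpy, scipy, OpenCV 4.12 (cv2) and the standard library are available. Lean on these libraries where they do the work, as an engineer would, in place of code of your own. Each camera call takes 0.05 s, during which the arm holds its last target. There are 200 camera calls.

## Task

The cupboard hinge in the grey hardware tray has to be kept clean while painting goes on: push the tray's springy orange tab over with the outside of the fingers until it lies flat on the tray, then press it down and push it along by its raised ledge, fully home, so that its front edge is tucked beneath the steel lip and it stays shut by itself. Push only on the tab's outer side; do not pinch it, touch the rubber pad on its inner side, or use force. Leave the hinge in the tray and do not move or pick up any of the loose things around it, then come clear.

Things in the scene. Friction and masses are not known exactly. Their poses are not given: they have to be found in the camera images.
- hardware_tray: grey plastic tray fixed to the table, x -70 to 80 mm, 130 mm wide (y), walls 40 mm high; origin at its underside, z up. The tab hinges at the -x side and folds towards +x, to the lip. Steel hinge cheeks 49 mm high at y = +-63, x -69 to -29 mm. The lip, 3 mm steel, 110 mm wide, reaches from the lip wall (x = 56 mm) back to x = 40 mm, underside 46.5 mm high; wall top 50 mm.
- tab_fold (a joint): angle of the orange tab above flat, rad: 0 = flat on the tray, 1.57 = upright, 1.9 = fully open, leaning back from the lip. A weak spring (0.03 N m/rad, at rest at 1.9) with some friction lifts the tab again if let go untucked; folding takes under 2 N.
- tab_slide (a joint): m that the tab's hinge pin has slid in its slots towards the lip (tray's +x): 0 = back, 0.016 = fully home (firm stop). Stays where left; sliding takes about 2 N. Flat at slide 0 the tab's edge is 5 mm short of the lip; fully home 11 mm of it is beneath. It goes under only when flat; slid too early, it lands on or against the lip.
- tab_hinge (a point): point on the tab's hinge axis, at its middle, 42 mm above the table; the axis runs along the tray's y. It moves with the slide only.
- tab_ledge (a point): middle of the top of the push ledge on the tab's outer (finally upper) face, at the ledge's hinge-side wall: 60 mm from the hinge axis along the tab, 10 mm off its middle plane. The ledge is 80 mm wide, stands 8 mm above the face, upright on the hinge side, sloping towards the tip. Fingertips can press on the plain face between hinge and ledge.
- tab_tip (a point): middle of the tab's free edge, 90 mm from the hinge axis. The tab is an orange plate 116 mm wide and 4 mm thick, its middle plane through the hinge axis; a 9 mm barrel runs round the axis.
- tab_pad: dark rubber pad 52 x 96 x 4 mm on the inner side of the tab (the side that comes to lie downwards), 16 to 68 mm from the hinge axis; origin on the hinge axis. Not to be touched.
- lip_edge (a point): middle of the lip's free edge, at its underside, 46.5 mm above the table.
- cupboard_hinge: loose painted steel butt hinge 99 x 71 x 8 mm lying on the tray's floor, to stay there. Origin under its centre.
- masking_tape: loose roll of masking tape, 95 mm across, 25 mm high, near the tray. Origin under its centre. Bystander.
- sanding_block: loose brown sanding block 61 x 100 x 27 mm. Origin under its centre. Bystander.
- paint_tin: loose paint tin 83 mm across, 96 mm high, upright. Origin under its centre. Bystander.
- screwdriver: loose blue-handled screwdriver, 179 mm long, lying. Origin under its centre. Bystander.
- mug: loose pale mug 84 x 115 x 91 mm. Origin under its centre. Bystander.

How it is judged:
By the outcome, as a careful person would: the job done as asked, in the order asked, and still so for the second after the job is handed in, with the robot touching nothing.
It also fails if it takes over 40 s, if anything falls off the work surface, if the arm or the gripper's body presses on something with over 40 N, if the wrist force passes 120 N, or if a joint passes its speed limit or range.

## Working session

There is one attempt and no reset: what is moved stays moved. The work goes in short steps, Python scripts to look and compute and a shell command to move; the robot and the scene stay as the last step left them, time stands still between calls to the robot, and variables do not carry over. Pictures are saved under pics/ and viewed, at most 10 in all, crops included, and the job is handed in when it is done.

```bash
mkdir -p pics; python3 - <<'E'
from rig import manip,get_image,camera_info
import cv2,numpy as np
for n in("scene","top"):
    im=get_image(n); cv2.imwrite(f"pics/{n}0.png",im)
    c=camera_info(n); R=cv2.Rodrigues(np.array(c["rvec"]))[0]; print(n,np.round(c["mtx"],1).tolist(),np.round(-R.T@np.array(c["tvec"]).ravel(),3),np.round(R,2).tolist())
s=manip.get_state(); print(s)
E
```

```text
scene [[479.4, 0.0, 259.1], [0.0, 479.4, 186.9], [0.0, 0.0, 1.0]] [-0.334 -1.047  0.656] [[0.76, -0.65, -0.02], [-0.27, -0.28, -0.92], [0.59, 0.71, -0.39]]
top [[354.9, 0.0, 258.9], [0.0, 354.9, 195.0], [0.0, 0.0, 1.0]] [ 3.890e-01 -1.000e-03  1.145e+00] [[0.02, -1.0, 0.03], [-0.99, -0.03, -0.13], [0.13, -0.02, -0.99]]
{'clock': 0.1, 'qpos': array([-1.23299732e+00,  2.76533097e-01,  1.50603729e+00, -2.69386116e-06,
        1.36067723e+00, -1.21005907e-01]), 'qd': array([ 0.00176082, -0.00155706, -0.00309731, -0.00011709, -0.00189615,
       -0.00028955]), 'effort': array([ 1.63211513e-03, -4.17698157e+01, -2.46405047e+01, -9.16372778e-05,
        5.73500904e-03,  9.15562964e-06]), 'position': array([ 0.25448604, -0.51508526,  0.23051318]), 'ee_rot': array([-8.22479250e-04,  9.73802049e-01,  2.27395874e-01, -9.08295936e-05]), 'contact_force': array([-0.44162904, -0.17096103, -0.58670127]), 'moment': array([-0.01395082, -0.01718733,  0.04084836]), 'gripper_force': 0.0, 'width': 0.08531557914668267}
```

View pics/scene0.png

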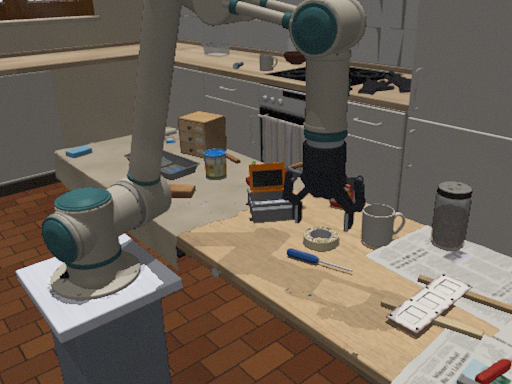

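View pics/top0.png

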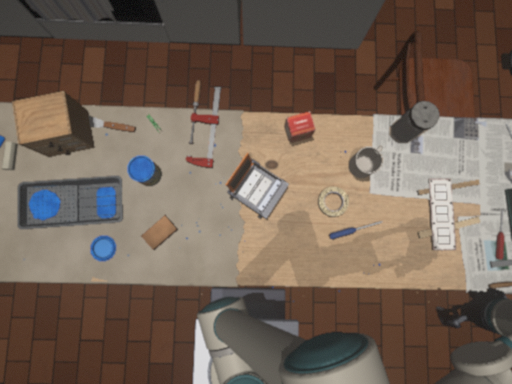

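The scene view shows the open orange tab at about (267,177), on the far side of the grey tray. In the top view the tray is at (258,187), its tab along (232,190)–(248,160), and its +x points to the lower right, towards the robot. I'll enlarge both.

```bash
cat > h.py <<'E'
from rig import manip,get_image,camera_info
import cv2,numpy as np
def cam(n):
    c=camera_info(n); return np.array(c["mtx"]),cv2.Rodrigues(np.array(c["rvec"]))[0],np.array(c["tvec"]).ravel()
def ray(c,p):
    K,R,t=c; u=cv2.undistortPoints(np.array([[p]],float),K,None).ravel(); d=R.T@np.array([u[0],u[1],1.]); return -R.T@t,d/np.linalg.norm(d)
def onz(c,p,z):
    o,d=ray(c,p); return o+d*(z-o[2])/d[2]
def tri(c1,p1,c2,p2):
    P=[c[0]@np.c_[c[1],c[2]] for c in(c1,c2)]
    x=cv2.triangulatePoints(P[0],P[1],np.array(p1,float).reshape(2,1),np.array(p2,float).reshape(2,1)).ravel(); return x[:3]/x[3]
def proj(c,X):
    return cv2.projectPoints(np.array(X,float).reshape(-1,3),cv2.Rodrigues(c[1])[0],c[2],c[0],None)[0].reshape(-1,2)
E
python3 - <<'E'
import cv2,numpy as np
from h import *
t=cv2.imread("pics/top0.png")[145:225,215:315]; s=cv2.imread("pics/scene0.png")[150:230,235:310]
cv2.imwrite("pics/z0.png",np.hstack([cv2.resize(t,(500,400),interpolation=2),cv2.resize(s,(300,320),interpolation=2).__class__(1) if 0 else cv2.copyMakeBorder(cv2.resize(s,(300,320),interpolation=2),0,80,0,0,0)]))
c=cam("top")
for p in[(240,172),(272,205),(258,187),(330,202),(355,230)]: print(p,onz(c,p,.045).round(3))
E
```

```text
(240, 172) [0.606 0.035 0.045]
(272, 205) [ 0.504 -0.068  0.045]
(258, 187) [ 0.56  -0.023  0.045]
(330, 202) [ 0.519 -0.25   0.045]
(355, 230) [ 0.433 -0.328  0.045]
```

View pics/z0.png

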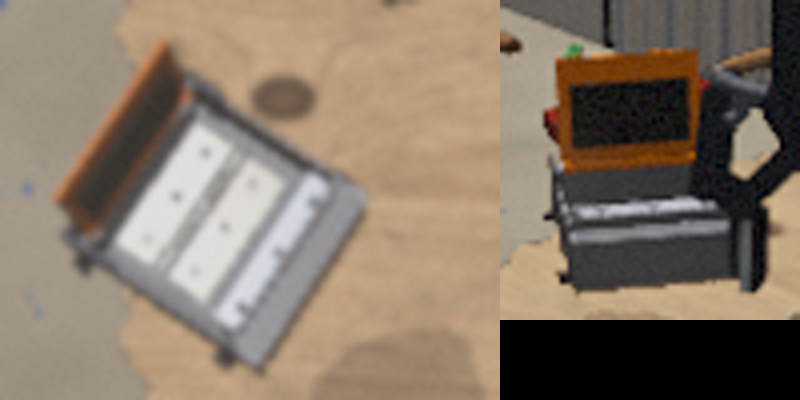

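The enlarged crop shows the tray in detail. The hinge line runs near crop (90,220)–(190,95), the bright lip bar from (225,320) to (325,185), and the outer lip-wall corners are at (368,200) and (262,370). Next I'll work out a coarse tray frame and the wrist camera offset, so I can hover for a closer view.

```bash
python3 - <<'E'
from h import *
from scipy.spatial.transform import Rotation as Ro
c=cam("top"); f=lambda p:onz(c,(215+(p[0]+.5)/5-.5,145+(p[1]+.5)/5-.5),.05)
A,B=f((368,200)),f((262,370)); m=(A+B)/2; y=(A-B); print("corners",A.round(3),B.round(3),np.linalg.norm(y)); 
y/=np.linalg.norm(y); x=np.array([y[1],-y[0],0]); print(x,y); 
# tray +x points to lower right
if x[0]>0:x=-x
print("x",x,"origin",m-.08*x, "yaw",np.degrees(np.arctan2(x[1],x[0])))
s=manip.get_state(); R=Ro.from_quat(s["ee_rot"],scalar_first=True).as_matrix(); w=cam("wrist")
print("tool",R.round(3).tolist()); C=-w[1].T@w[2]; print("cam in tool",(R.T@(C-s["position"])).round(3),"axes in tool",(R.T@w[1].T).round(3).tolist(),w[0].round(0).tolist())
E
```

```text
corners [ 0.569 -0.117  0.05 ] [ 0.461 -0.053  0.05 ] 0.12579136043428765
[-0.50987903 -0.86024611  0.        ] [ 0.86024611 -0.50987903  0.        ]
x [-0.50987903 -0.86024611  0.        ] origin [ 0.5561521  -0.01623414  0.05      ] yaw -120.65577262297647
tool [[0.897, 0.443, -0.001], [0.443, -0.897, 0.002], [0.0, -0.002, -1.0]]
cam in tool [ 0.069  0.    -0.143] axes in tool [[0.0, -0.962, -0.272], [1.0, 0.0, 0.0], [0.0, -0.272, 0.962]] [[346.0, 0.0, 258.0], [0.0, 346.0, 185.0], [0.0, 0.0, 1.0]]
```

```bash
python3 -m crank '{"translation":[[0,0,-18],[0,0,-18],[0,0,-18],[0,0,-16],[25,0,0],[45,0,0],[48,0,0],[48,0,0]],"roll":[-0.144,-0.144,-0.144,-0.144,0,0,0,0],"fingers":[0,0,0,0,0,0,0,0]}' 30
python3 -m crank '{"translation":[[48,0,0],[48,0,0],[48,0,0],[48,0,0],[48,0,0],[48,0,0],[48,0,0],[48,0,0]],"roll":[0,0,0,0,0,0,0,0],"fingers":[0,0,0,0,0,0,0,0]}'
python3 -m crank '{"translation":[[28,0,0],[5,0,0],[0,0,0],[0,0,0]],"roll":[0,0,0,0],"fingers":[0,0,0,0]}'
python3 - <<'E'
from h import *
s=manip.get_state();print(s["clock"],s["position"],s["ee_rot"],s["width"],s["contact_force"]); w=cam("wrist"); cv2.imwrite("pics/w1.png",get_image("wrist")); np.savez("w1.npz",*w)
E
```

```text
clock: 0.9
position: [0.3398, -0.3713, 0.3008]
ee_rot: [-0.0, 0.869, 0.494, 0.0]
contact_force: [0.9, -0.3, 0.8]
width: -0.0001
gripper_force: 0.0
clock: 1.7
position: [0.536, -0.0407, 0.301]
ee_rot: [-0.0, 0.869, 0.495, -0.0]
contact_force: [0.5, -0.2, -0.2]
width: 0.0001
gripper_force: 0.0
clock: 2.1
position: [0.5517, -0.0153, 0.301]
ee_rot: [0.0, 0.869, 0.494, -0.001]
contact_force: [0.5, -0.8, 0.1]
width: -0.0002
gripper_force: 0.0
2.1 [ 0.55171195 -0.01526357  0.30104262] [ 1.32707550e-04  8.69260141e-01  4.94354390e-01 -7.25828790e-04] -0.00018870336386769156 [ 0.50809192 -0.78286743  0.08593602]
```

View pics/w1.png

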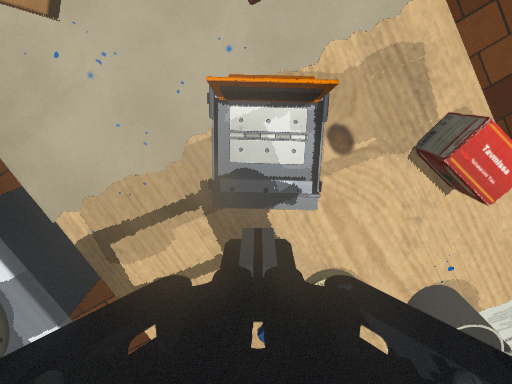

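The wrist view shows the tray square to the camera. The tab's free edge runs (208,78)–(338,82), the lip wall's lower edge (213,207)–(318,209), and the shut fingertips are at (258,228). I'll move behind the tab, still high, to get the second view.

```bash
python3 -m crank '{"translation":[[25,0,0],[40,0,0],[35,0,0],[15,0,0],[0,0,0],[0,0,0],[0,0,0]],"roll":[0,0,0,0,0,0,0],"fingers":[0,0,0,0,0,0,0]}'
python3 - <<'E'
from h import *
s=manip.get_state();print(s["clock"],s["position"]); w=cam("wrist"); cv2.imwrite("pics/w2.png",get_image("wrist")); np.savez("w2.npz",*w)
a=cv2.imread("pics/w1.png")[65:215,195:350]; b=cv2.imread("pics/w2.png")
hs=cv2.cvtColor(b,cv2.COLOR_BGR2HSV); m=cv2.inRange(hs,(5,170,90),(20,255,255)); n,l,st,ce=cv2.connectedComponentsWithStats(m); i=1+st[1:,4].argmax(); x,y,wd,h,_=st[i]; print(st[i])
cx=x+wd//2; x0=cx-77; y0=max(0,y-50); b=b[y0:y0+150,x0:x0+155]; print(x0,y0)
r=lambda q:cv2.resize(q,None,fx=2.58,fy=4,interpolation=cv2.INTER_CUBIC) if 0 else cv2.resize(q,(400,387),interpolation=cv2.INTER_CUBIC)
cv2.imwrite("pics/z1.png",np.hstack([r(a),r(b)]))
E
```

```text
clock: 2.85
position: [0.6104, 0.0828, 0.3015]
ee_rot: [0.0, 0.87, 0.494, -0.0]
contact_force: [0.7, -0.5, 0.8]
width: 0.0001
gripper_force: 0.0
2.85 [0.61035898 0.08281709 0.30151722]
[271 203  60   5 193]
224 153
```

View pics/z1.png

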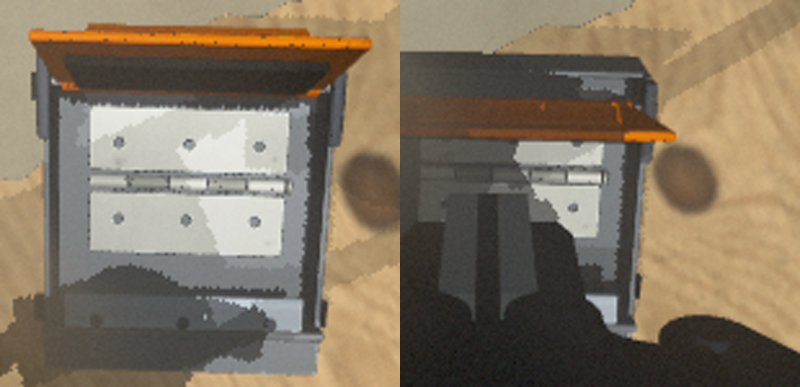

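In the enlarged pair (left is view 1, right is view 2) these features stand out:
- Tab free edge: left crop (30,30)–(372,40), right crop right-hand corner (676,134).
- Lip: free edge at row 297 and right end at x=302 in the left crop; its corner is at about (617,297) in the right crop.
- Wall's outer edge: row 373 in the left crop.

I'll turn these into positions.

```bash
python3 - <<'E'
from h import *
L=lambda f:tuple(np.load(f)[k] for k in("arr_0","arr_1","arr_2"))
c1,c2=L("w1.npz"),L("w2.npz"); s=400/155
p1=lambda u,v:(195+(u+.5)/s-.5,65+(v+.5)/s-.5); p2=lambda u,v:(224+(u-400+.5)/s-.5,153+(v+.5)/s-.5)
b=cv2.imread("pics/w2.png"); hs=cv2.cvtColor(b,cv2.COLOR_BGR2HSV); m=cv2.inRange(hs,(3,120,60),(22,255,255)); m[:180]=0;m[215:]=0;m[:,:150]=0;m[:,340:]=0
q=np.argwhere(m); print("v2 orange cols",q[:,1].min(),q[:,1].max()); 
for k in(q[:,1].min(),q[:,1].max()): print(k,q[q[:,1]==k][:,0])
TR=tri(c1,p1(372,40),c2,p2(676,134)); print("tip R",TR.round(4))
print("lip corner tri",tri(c1,p1(302,297),c2,p2(617,297)).round(4),"CH corner",tri(c1,p1(289,110),c2,p2(604,141)).round(4), "wall outer corner tri",tri(c1,p1(320,373),c2,p2(634,338)).round(4))
for n,u,v,z in[("lip L",48,297,.0495),("lip R",302,297,.0495),("wall out L",45,372,.05),("wall out R",318,373,.05),("step R",325,328,.05),("CH UL",90,106,.008),("CH UR",289,110,.008),("CH LR",281,256,.008),("cheekL",40,75,.049),("cheekR",342,80,.049)]: print(n,onz(c1,p1(u,v),z).round(4))
E
```

```text
v2 orange cols 240 330
240 [199 204]
330 [204 205 206 207]
tip R [0.6506 0.013  0.1299]
lip corner tri [ 0.5883 -0.0773  0.0553] CH corner [ 0.6219 -0.0011  0.062 ] wall outer corner tri [ 0.5767 -0.1349  0.0021]
lip L [ 0.4884 -0.0197  0.0495]
lip R [ 0.5881 -0.079   0.0495]
wall out L [ 0.4676 -0.0494  0.05  ]
wall out R [ 0.5771 -0.1151  0.05  ]
step R [ 0.5902 -0.0973  0.05  ]
CH UL [0.5461 0.0426 0.008 ]
CH UR [ 0.6267 -0.0074  0.008 ]
CH LR [ 0.5893 -0.0679  0.008 ]
cheekL [0.5384 0.0647 0.049 ]
cheekR [ 0.6485 -0.0031  0.049 ]
```

```bash
python3 -m crank '{"translation":[[0,3,40],[0,4,48],[0,0,48],[0,0,40],[0,0,22],[0,0,8],[0,0,0],[0,0,0]],"roll":[0,0,0,0,0,0,0,0],"fingers":[0,0,0,0,0,0,0,0]}'
python3 -m crank '{"translation":[[-6,0,0],[-6,0,0],[-6,0,0],[-6,0,0],[-6,0,0],[-4,0,0],[0,0,0]],"roll":[0,0,0,0,0,0,0],"fingers":[0,0,0,0,0,0,0]}'
python3 - <<'E'
from h import *
s=manip.get_state(); a=get_image("wrist"); cv2.imwrite("pics/w3.png",a); b=get_image("scene")[150:230,225:325]; cv2.imwrite("pics/z3.png",np.hstack([cv2.resize(a,(400,300)),cv2.resize(b,(375,300),interpolation=2)]))
d=s["position"]-[.560,-.015,0]; print(s["clock"],"tray",np.dot(d,[-.517,-.856,0]),np.dot(d,[.856,-.517,0]),d[2],s["contact_force"])
E
```

```text
clock: 3.7
position: [0.6183, 0.0805, 0.0969]
ee_rot: [0.001, 0.869, 0.494, 0.001]
contact_force: [0.4, -0.1, 0.6]
width: -0.0001
gripper_force: 0.0
clock: 4.4
position: [0.5994, 0.0511, 0.0953]
ee_rot: [0.0, 0.869, 0.494, -0.0]
contact_force: [-0.4, -0.4, -0.5]
width: -0.0001
gripper_force: 0.0
4.4 tray -0.07700617448240103 -0.00044856543040552865 0.09532788450520864 [-0.39691955 -0.44539159 -0.54768669]
```

View pics/z3.png

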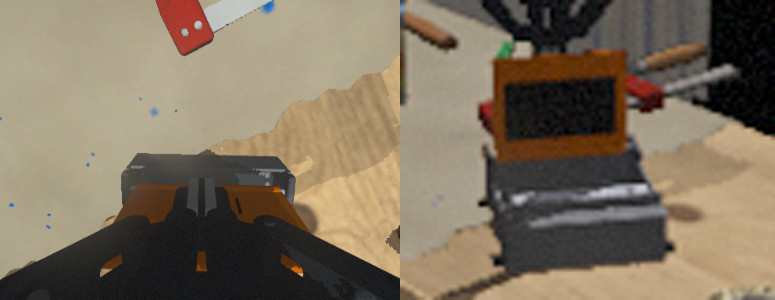

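The right panel shows the tab about upright, with the fingers on its outer side. The left panel shows the shut fingers in line with the tab's middle. I'll fold it along the arc to about 30°.

```bash
python3 -m crank '{"translation":[[-8,0,2],[-8,0,3],[-8,0,2],[-8,0,3],[0,0,0]],"roll":[0,0,0,0,0],"fingers":[0,0,0,0,0]}'
python3 -m crank '{"translation":[[-7,0,3],[-6,0,4],[-4,0,5],[-4,0,5],[0,0,0]],"roll":[0,0,0,0,0],"fingers":[0,0,0,0,0]}'
python3 - <<'E'
from h import *
s=manip.get_state(); a=get_image("wrist"); cv2.imwrite("pics/w4.png",a); b=get_image("scene")[150:230,225:325]; cv2.imwrite("pics/z4.png",np.hstack([cv2.resize(a[128:,:],(480,240)),cv2.resize(b,(300,240),interpolation=2)]))
d=s["position"]-[.560,-.015,0]; print(s["clock"],"tray",np.dot(d,[-.517,-.856,0]),np.dot(d,[.856,-.517,0]),d[2],s["contact_force"])
E
```

```text
clock: 5.0
position: [0.5822, 0.0231, 0.0847]
ee_rot: [-0.0, 0.869, 0.494, -0.001]
contact_force: [-0.6, -0.1, 0.3]
width: 0.0002
gripper_force: 0.0
clock: 5.5
position: [0.5719, 0.0057, 0.0674]
ee_rot: [-0.0, 0.869, 0.494, -0.001]
contact_force: [0.1, -0.4, 0.9]
width: 0.0
gripper_force: 0.1
5.5 tray -0.02385147211291858 -0.0005133519956330591 0.06740577774128377 [ 0.10305491 -0.36971194  0.90766511]
```

View pics/z4.png

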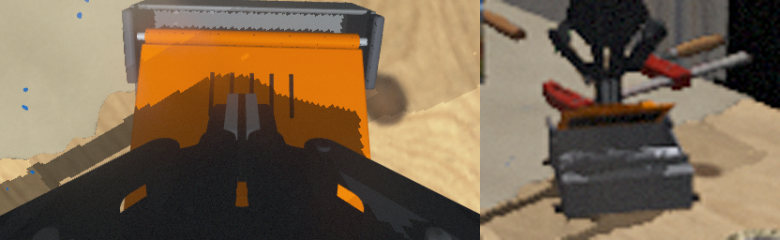

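The fold is going well: tab at roughly 30°, barrel and pins clear at panel rows 28–47, fingertips on the plain face at (240,95). I'll continue to nearly flat and measure how far the hinge pin has slid.

```bash
python3 -m crank '{"translation":[[-3,0,6],[-3,0,6],[-1,0,5],[-1,0,4],[0,0,0]],"roll":[0,0,0,0,0],"fingers":[0,0,0,0,0]}'
cat > st.py <<'E'
from h import *
import sys
s=manip.get_state(); w=cam("wrist"); a=get_image("wrist"); cv2.imwrite(f"pics/{sys.argv[1]}.png",a)
hs=cv2.cvtColor(a,cv2.COLOR_BGR2HSV); m=cv2.inRange(hs,(3,120,60),(22,255,255))
X=[np.array([-.517,-.856,0]),np.array([.856,-.517,0]),np.array([0,0,1])]; O=np.array([.560,-.015,0]); T=lambda p:np.array([np.dot(p-O,e) for e in X])
tp=[]
for c in range(190,340,10):
    r=np.flatnonzero(m[:,c]); r=r[r>100]
    if len(r): tp.append(T(onz(w,(c,r[0]),.042))*1e3)
tp=np.array(tp); print("barrel rear mm x:",np.median(tp[:,0]).round(1)," rows fit",np.polyfit(tp[:,1],tp[:,0],1).round(3))
print(s["clock"],"tcp mm",(T(s["position"])*1e3).round(1),"F tray",np.round([np.dot(s["contact_force"],e) for e in X],1))
E
python3 st.py w5
```

```text
clock: 6.1
position: [0.5681, -0.0008, 0.0465]
ee_rot: [-0.0, 0.869, 0.495, -0.001]
contact_force: [1.1, 0.4, 0.3]
width: 0.0
gripper_force: 0.3
barrel rear mm x: -58.1  rows fit [ 2.3000e-02 -5.8094e+01]
6.1 tcp mm [-16.3  -0.4  46.5] F tray [-0.9  0.8  0.3]
```

The pin is still back (barrel rear at −58 mm, expected −59.5 mm). Next I'll press flat, watching the force.

```bash
python3 -m crank '{"translation":[[0,0,1],[0,0,1],[0,0,0.5],[0,0,0],[0,0,0]],"roll":[0,0,0,0,0],"fingers":[0,0,0,0,0]}'
python3 -m crank '{"translation":[[0,0,0.5],[0,0,0.5],[0,0,0],[0,0,0]],"roll":[0,0,0,0],"fingers":[0,0,0,0]}'; python3 st.py w6
```

```text
clock: 6.65
position: [0.5686, -0.0006, 0.0448]
ee_rot: [-0.0, 0.869, 0.495, 0.0]
contact_force: [-0.1, 0.4, 1.1]
width: 0.0002
gripper_force: 0.3
clock: 7.05
position: [0.5686, -0.0007, 0.0439]
ee_rot: [0.0, 0.869, 0.495, 0.0]
contact_force: [-0.8, 0.2, 2.5]
width: -0.0
gripper_force: 1.5
barrel rear mm x: -58.1  rows fit [ 1.9000e-02 -5.8029e+01]
7.05 tcp mm [-16.7  -0.   43.9] F tray [ 0.2 -0.8  2.5]
```

```bash
python3 -m crank '{"translation":[[0,0,0.5],[0,0,0],[0,0,0]],"roll":[0,0,0],"fingers":[0,0,0]}'
python3 -m crank '{"translation":[[-3,0,0],[-3,0,0],[-2,0,0],[0,0,0]],"roll":[0,0,0,0],"fingers":[0,0,0,0]}'; python3 st.py w7
```

```text
clock: 7.4
position: [0.5686, -0.0007, 0.0438]
ee_rot: [0.0, 0.869, 0.495, 0.0]
contact_force: [-1.7, 0.5, 5.8]
width: -0.0002
gripper_force: 3.0
clock: 7.8
position: [0.5647, -0.007, 0.0438]
ee_rot: [-0.0, 0.869, 0.494, 0.001]
contact_force: [-1.4, 1.6, 5.1]
width: -0.0002
gripper_force: 2.8
barrel rear mm x: -50.7  rows fit [ 2.2000e-02 -5.0588e+01]
7.8 tcp mm [-9.3 -0.1 43.8] F tray [-0.7 -2.   5.1]
```

The tab is flat and started sliding with the finger. I'll ease the downward press so the finger reaches the ledge, then push by that.

```bash
python3 -m crank '{"translation":[[0,0,-0.6],[-3,0,0],[-3,0,0],[-3,0,0],[-2,0,0],[0,0,0]],"roll":[0,0,0,0,0,0],"fingers":[0,0,0,0,0,0]}'; python3 st.py w8
```

```text
clock: 8.45
position: [0.559, -0.0176, 0.044]
ee_rot: [0.0, 0.869, 0.494, 0.0]
contact_force: [0.6, 0.7, 2.7]
width: -0.0001
gripper_force: 1.4
barrel rear mm x: -50.2  rows fit [ 1.8000e-02 -5.0287e+01]
8.45 tcp mm [ 2.8  0.5 44. ] F tray [-0.9  0.1  2.7]
```

```bash
python3 -m crank '{"translation":[[-2,0,0],[-2,0,0],[-2,0,0],[0,0,0]],"roll":[0,0,0,0],"fingers":[0,0,0,0]}'; python3 st.py w9
python3 -m crank '{"translation":[[-1,0,0],[-1,0,0],[-1,0,0],[0,0,0]],"roll":[0,0,0,0],"fingers":[0,0,0,0]}'; python3 st.py w10
```

```text
clock: 8.9
position: [0.5558, -0.0226, 0.0439]
ee_rot: [0.0, 0.869, 0.495, -0.0]
contact_force: [2.0, 0.3, 2.3]
width: 0.0
gripper_force: 1.4
barrel rear mm x: -44.3  rows fit [ 1.8000e-02 -4.4423e+01]
8.9 tcp mm [ 8.6  0.3 43.9] F tray [-1.3  1.5  2.3]
clock: 9.35
position: [0.555, -0.024, 0.0439]
ee_rot: [-0.0, 0.869, 0.494, 0.001]
contact_force: [2.8, 4.6, 1.4]
width: 0.0001
gripper_force: 3.0
barrel rear mm x: -42.9  rows fit [ 2.1000e-02 -4.2928e+01]
9.35 tcp mm [10.3  0.4 43.9] F tray [-5.4  0.   1.4]
```

```bash
python3 -m crank '{"translation":[[-1,0,0],[0,0,0],[0,0,0]],"roll":[0,0,0],"fingers":[0,0,0]}'; python3 st.py w11
python3 -m crank '{"translation":[[-1,0,0],[0,0,0],[0,0,0]],"roll":[0,0,0],"fingers":[0,0,0]}'; python3 st.py w12
```

```text
clock: 9.7
position: [0.555, -0.0241, 0.044]
ee_rot: [-0.001, 0.869, 0.494, 0.002]
contact_force: [4.6, 7.0, 0.4]
width: -0.0001
gripper_force: 3.8
barrel rear mm x: -42.9  rows fit [ 1.9000e-02 -4.2928e+01]
9.7 tcp mm [10.4  0.4 44. ] F tray [-8.4  0.4  0.4]
clock: 10.05
position: [0.555, -0.0242, 0.0441]
ee_rot: [-0.001, 0.87, 0.494, 0.003]
contact_force: [5.5, 7.6, 0.9]
width: -0.0
gripper_force: 5.0
barrel rear mm x: -42.8  rows fit [ 1.8000e-02 -4.2957e+01]
10.05 tcp mm [10.4  0.5 44.1] F tray [-9.4  0.7  0.9]
```

That's the firm stop: the force is rising without travel, after about 15–16 mm of slide. I'll back off, lift clear and check.

```bash
python3 -m crank '{"translation":[[3,0,-0.5],[1.5,0,-1],[1,0,-5],[0,0,-20],[0,0,-45],[0,0,-48],[0,0,-45],[0,0,-40]],"roll":[0,0,0,0,0,0,0,0],"fingers":[0,0,0,0,0,0,0,0]}'
python3 -m crank '{"translation":[[0,0,-30],[0,0,-10],[0,0,0],[0,0,0],[0,0,0]],"roll":[0,0,0,0,0],"fingers":[0,0,0,0,0]}'
python3 st.py w13
python3 - <<'E'
from h import *
a=cv2.imread("pics/w13.png")[60:260,160:360]; b=get_image("top"); cv2.imwrite("pics/top1.png",b); b=b[145:225,215:315]
cv2.imwrite("pics/z13.png",np.hstack([cv2.resize(a,(400,400),interpolation=2),cv2.resize(b,(400,400),interpolation=2)]))
E
```

```text
clock: 10.9
position: [0.5554, -0.0222, 0.2509]
ee_rot: [0.0, 0.869, 0.494, -0.0]
contact_force: [0.6, -0.6, -0.9]
width: -0.0001
gripper_force: 0.0
clock: 11.4
position: [0.5549, -0.0217, 0.2861]
ee_rot: [-0.001, 0.869, 0.495, -0.002]
contact_force: [0.2, -0.2, -0.1]
width: 0.0003
gripper_force: 0.0
barrel rear mm x: -42.4  rows fit [ 2.20e-02 -4.26e+01]
11.4 tcp mm [  8.4  -0.9 286.1] F tray [ 0.1  0.3 -0.1]
```

View pics/z13.png

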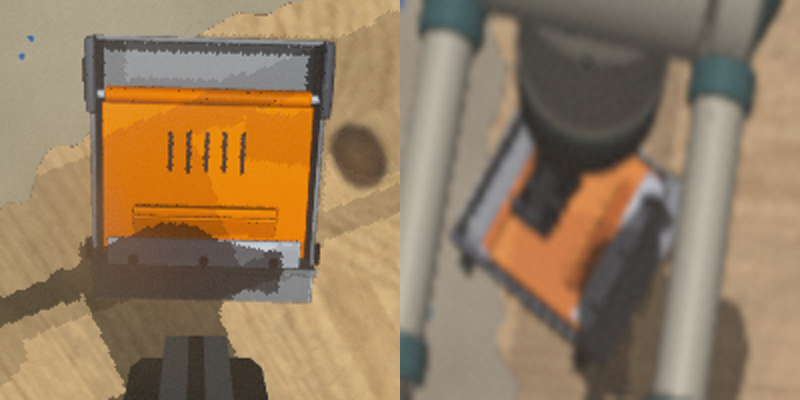

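The left panel shows the tab flat with its front edge beneath the lip: lip edge at row 240, ledge at rows 207–222, barrel at row 95. It stayed shut after I came clear, so I'll hand in.

```bash
python3 -c "
from rig import manip
print(manip.sign_off())"
```

```text
the job is handed in; nothing more can be done
None
```

The tab is folded flat and pushed home to its firm stop with its front edge under the lip; it stayed shut after the fingers came clear, the hinge and loose things were not touched, and the job is handed in at about 11.5 s.

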